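# Seal the capsule tray and hold its cover pressed

### The arm

A 6-joint arm with a two-finger parallel gripper is mounted at the origin on the work surface. World frame = base frame: x ahead of the robot, y to its left, z up, the work surface at z = 0. Lengths are in mm, angles in degrees, forces in N, time in s.
With the tool pointing down it reaches from about 275 to 775 mm from the base axis. Payload 14.6 kg.
Tool frame: the origin (TCP) lies on the centre line of the jaws, within the pads' length; the fingertips stand 11 mm ahead of it and the grasp point (between the pads) lies 8 mm behind it (ctrl.finger_overhang is the distance from the TCP to the fingertips, in mm); z points along the fingers, y is the line along which they close (so a half turn about z gives the same grasp; the last joint's range is limited). The gripper opens to 85 mm and grips with 20 to 120 N. Pads are 22 mm wide; open, the fingers measure 114 mm over their backs; the gripper's body (76 mm by 85 mm) begins 54 mm behind the grasp point. The pads swing forward as they close: fully open they stand 13 mm farther back than shut.
Start: joints at [-84.357, 15.075, -2.767, 72.158, 0, 81.102], TCP at [131.813, -508.187, 242.278] pointing down, gripper open.
Joint ranges: [-151.79, 151.79], [-50.71, 97.33], [-67.44, 78.34], [-121.81, 120.89], [-77.56, 73.72], [-180, 180]. Speed limits (degrees/s): [108.29, 108.29, 147.25, 159.86, 180, 180].

### API

Orientations are given as [roll, pitch, yaw] about the fixed x, y, z axes, in that order (R = Rz(yaw) Ry(pitch) Rx(roll)).
In Python, from cell import ctrl, cams gives the robot as it stands.
- The arm moves only by the tool apply_moves, never from a script. Its argument "targets" is a list of rows, each a list of 6 numbers: the shift along the world's x, y, z scaled (see below), then the turn, a rotation vector about the world's x, y, z scaled (see below). In form: [[dx, dy, dz, rx, ry, rz], ...]. A call has exactly 10 rows; each row is the pose to reach, as a shift and turn from the pose commanded when the call began; what a row does not reach only later rows make up. The controller multiplies each number of a shift by 500 mm and each number of a turn by 45 degrees. A row lasts 1/8 s, in which the tool goes at most 62.5 mm and 10.7 degrees, less where a joint would pass 70% of its speed; a pose out of reach is approached as far as the arm can. A call with a number of a shift or a turn outside -1 to 1 is refused whole. A call with a gripper value outside its range is refused whole. "grip" is the closure, from 0 (fully open) to 1 (shut), set as the call begins (left out, the last holds). The fingers move at their own pace and stop on an object; the grip force is fixed at half the most. Time passes only in rows, so rows that repeat a pose let the fingers close, or fill a call up. It gives the time, the measured TCP pose, the force, the opening and the grip force at its end, in the units of the state.
- ctrl.observe(): the state, without advancing time (a new reading comes with each control period).
- cams.read_camera(name): name is "scene" or "side" or "wrist"; returns the picture (400x640x3 uint8, blue, green, red); there is no depth.
- cams.calibration(name): a dict with "camera_matrix" (3x3 intrinsics, pixels), "T" (4x4, takes a point from camera to world coordinates). Camera axes: x right, y up, looking along -z (the intrinsics and any distortion apply to the point x, -y, -z); pixel columns grow to the right and rows downward; lengths in mm; the calibration is good to about 2 mm. The wrist camera is an equidistant fisheye: a pixel r from the principal point sees the ray r / f radians off the axis. A picture is of the moment at which its call begins: read the wrist's pose just before it. calibration takes no time and is no camera call; for the wrist camera it gives the pose at the moment of the call.
- ctrl.hand_in(): hands the job in; it is judged then, once.
The state is a dict: "time_s": time; "joints": joint angles; "qd": joint speeds; "joint_torque": joint torques, N m; "eef_pos": TCP position; "orientation": TCP orientation; "ft_force": force on the tool from outside, world axes, zero at the start; "torque": the same for the moment, N m; "grip_width": opening from 0.0 (shut) to 1.0 (fully open); "grasp_force": force on a finger pad.
Only numpy, scipy, OpenCV 4.12 (cv2) and the standard library are available. Lean on these libraries where they do the work, as an engineer would, in place of code of your own. Each camera call takes 0.05 s, during which the arm holds its last target. There are 200 camera calls.

### The job

Close up the capsule powder tray: first push the red sleeve fully down onto the tray's steel vent spigot and let go of it; then take the aluminium cover plate by its black rib, tuck its edge well under the orange lap strip without lifting the strip, square with the tray and centred on the blue sprung seal, and press it down flat and firmly so that the seal is pushed down. Finish while still holding the plate pressed down, with all the bottles and the carton left where they stand.

Things in the scene. Friction and masses are not known exactly. Their poses are not given: they have to be found in the camera images.
- tray: The capsule powder tray, a white box fixed to the bench, 156 x 128 mm, about 60 mm high in all. Origin: centre of its underside on the bench. +x points to the side with the orange lap strip, +y to the side block with the spigot. Inside its rim lies the blue seal frame; at +x = 66 mm a back stop (top 46 mm above the bench) ends the seat.
- seat (a point): Centre of the blue seal frame's top face when it is up, 40 mm above the bench, straight above the tray's origin, same axes. The frame measures 116 (x) x 100 (y) mm with a rectangular hole in the middle. The cover plate belongs here: pushed against the back stop its centre is 6 mm to the +x side of this point.
- seal (a joint): Travel of the sprung seal frame, m: 0 up, 0.004 fully down. It starts to yield at about 3 N in all and is fully down at 11 N (spring 2 N/mm); the plate's own weight does not press it down. It moves straight down and stays level.
- lap_edge (a point): Middle of the lower edge of the orange lap strip, 36 mm to +x of the tray's origin, 48 mm above the bench, so 8 mm above the raised seal. The strip is 114 mm wide (y), 2.5 mm thick, and reaches from here 32 mm back to its hinge, level; from here towards -x a nose turned up by about 35 degrees reaches another 8 mm and leaves a mouth 12 mm high.
- lap (a joint): Angle of the lap strip, rad: 0 lying in its place, growing as it is lifted. It is hinged on the tray's +x side, light (50 g) and falls back by its weight.
- spigot_foot (a point): Foot of the steel vent spigot: on its axis, on top of the side block, 30 mm above the bench, 95 mm to +y of the tray's origin. The spigot stands upright, 22 mm in diameter, 32 mm tall, its top rim chamfered 3 mm.
- plate_grip (a point): Centre of the black grip rib on the cover plate, 22.5 mm above the plate's underside. The plate is aluminium, 120 (x) x 100 (y) x 5 mm, 150 g; the rib stands in its middle, 36 (x) x 16 (y) mm, its top 40 mm above the underside. Starts flat on the bench. The plate is the same both ways round: either 100 mm edge may go under the strip.
- sleeve_mid (a point): Centre of the red blanking sleeve, half-way up. A rigid cylinder, 36 mm outside diameter, 48 mm tall, open below with a bore of 25 mm diameter and 43 mm deep, closed on top, 40 g. Starts upright on the bench, open end down. Fully home its foot rests on the side block.
- plate: The cover plate itself; its origin lies at the centre of its underside, x along the rib (the 120 mm way), z up.
- sleeve: The red sleeve itself; its origin lies at the centre of its open lower end, z up.
- white0: White plastic bottle, 40 mm diameter, 115 mm tall; origin at its foot. To be left alone.
- white1: Another such white bottle.
- white2: Another such white bottle.
- amber0: Small amber glass bottle with a red cap, 30 mm diameter, 66 mm tall; origin at its foot. To be left alone.
- amber1: Another such amber bottle.
- carton: Small white and red carton, 45 x 100 x 40 mm; origin at its underside. To be left alone.
Mind the look-alikes: they are no part of the job. Leave any yellow look-alike of the sleeve alone.

How it is judged:
By the outcome, as a careful person would: the job done as asked, in the order asked, and still so for the second after the job is handed in, while the arm keeps its last pose, push and grip.
It also fails if it takes over 64 s, if anything falls off the work surface, if the arm or the gripper's body presses on something with over 40 N, if the wrist force passes 120 N, or if a joint passes its speed limit or range.

## Working session

There is one attempt and no reset: what is moved stays moved. The work goes in short steps, Python scripts to look and compute and a tool call to move; the robot and the scene stay as the last step left them, time stands still between calls to the robot, and variables do not carry over. Pictures are saved under pics/ and viewed, at most 10 in all, crops included, and the job is handed in when it is done.

Besides the shell and the picture viewer there is one more tool, called after "Emit:" as name([rows], argument=value, ...), one row to a line, values as JSON. apply_moves: Moves the arm, as the interface text tells. Shifts and turns lie within -1 to 1; 1 stands for 500 mm of shift or 45 degrees of turn. Its arguments: {"type":"object","properties":{"targets":{"type":"array","items":{"type":"array","items":{"type":"number","minimum":-1,"maximum":1}}},"grip":{"type":"number"}},"required":["targets"]}

```bash
ls; mkdir -p pics
python3 - <<'E'
from cell import ctrl,cams
import cv2,numpy as np
s=ctrl.observe();print(s)
for n in("scene","side"):
    cv2.imwrite(f"pics/{n}0.png",cams.read_camera(n)); c=cams.calibration(n);print(n,np.round(c["camera_matrix"],1).tolist(),np.round(c["T"],3).tolist(),c.keys())
cv2.imwrite("pics/wrist0.png",cams.read_camera("wrist"))
c=cams.calibration("wrist");print(np.round(c["camera_matrix"],1).tolist(),np.round(c["T"],3).tolist())
E
```

```text
pics
{'time_s': 0.0, 'joints': array([-8.43567656e+01,  1.50966283e+01, -2.80340296e+00,  7.21595569e+01,
        5.02940639e-04,  8.11009447e+01]), 'qd': array([-0.00466352, -0.0719372 ,  0.00733281, -0.03328287,  0.08001541,
        0.04172608]), 'joint_torque': array([-3.79101175e-05, -6.37614298e+01,  3.84561646e+01,  1.35890566e-02,
       -1.51844370e-04, -1.06186062e-05]), 'eef_pos': array([ 131.78588611, -507.9102678 ,  241.84736658]), 'orientation': array([-1.79941207e+02, -9.71480651e-03,  1.45422845e+01]), 'ft_force': array([-0.78354668, -0.48642424, -0.62190291]), 'torque': array([-0.03284348,  0.00092367,  0.01082681]), 'grasp_force': 0.0, 'grip_width': 1.0033515438009488}
scene [[401.9, 0.0, 318.1], [0.0, 401.9, 192.8], [0.0, 0.0, 1.0]] [[-0.785, -0.478, 0.394, 916.37], [0.619, -0.587, 0.522, 545.146], [-0.019, 0.654, 0.757, 802.941], [0.0, 0.0, 0.0, 1.0]] dict_keys(['camera_matrix', 'T'])
side [[391.5, 0.0, 319.2], [0.0, 391.5, 201.2], [0.0, 0.0, 1.0]] [[0.975, 0.142, -0.169, 365.459], [-0.22, 0.685, -0.694, -626.03], [0.017, 0.714, 0.7, 733.477], [0.0, 0.0, 0.0, 1.0]] dict_keys(['camera_matrix', 'T'])
[[309.7, 0.0, 315.3], [0.0, 309.7, 199.4], [0.0, 0.0, 1.0]] [[0.252, 0.934, 0.252, 196.435], [-0.968, 0.243, 0.065, -492.648], [-0.001, -0.261, 0.965, 373.431], [0.0, 0.0, 0.0, 1.0]]
```

View pics/scene0.png

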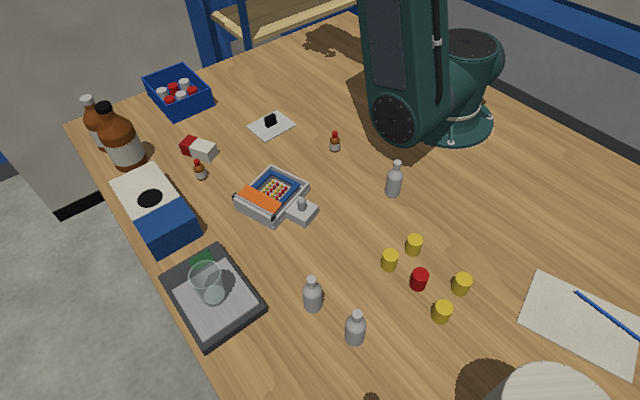

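View pics/side0.png

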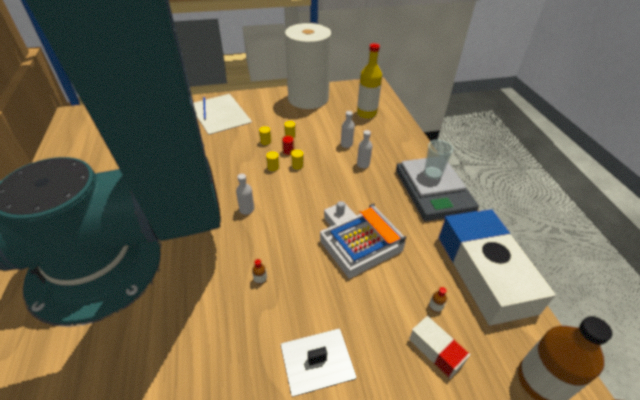

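Scene view: the red sleeve is at (419,279). Its look-alikes are four yellow cylinders at (390,260), (414,244), (462,284) and (442,312), plus red caps and blocks in the blue bin at (175,92) and red amber caps at (335,135) and (200,163). The plate with the black rib is at (271,125), the tray at (272,195) and the spigot at (302,203). In the side view the sleeve is at (288,146), the plate at (318,360) and the tray at (362,240). I choose the only red cylinder, in the middle of the yellow ones.

```bash
cat > h.py <<'E'
import cv2,numpy as np
from cell import ctrl,cams
def ray(c,uv):
    K=c["camera_matrix"];T=np.array(c["T"])
    x=(uv[0]-K[0][2])/K[0][0];y=(uv[1]-K[1][2])/K[1][1]
    return T[:3,3],T[:3,:3]@np.array([x,-y,-1.])
def wray(c,uv):
    K=c["camera_matrix"];T=np.array(c["T"])
    a=np.array([(uv[0]-K[0][2]),(uv[1]-K[1][2])]);r=np.hypot(*a)+1e-9;t=r/K[0][0]
    return T[:3,3],T[:3,:3]@np.array([np.sin(t)*a[0]/r,-np.sin(t)*a[1]/r,-np.cos(t)])
def onz(od,z):
    o,d=od;return o+d*(z-o[2])/d[2]
def cross(a,b):
    (o,d),(p,e)=a,b
    s=np.linalg.lstsq(np.c_[d,-e],p-o,rcond=None)[0]
    q,r=o+d*s[0],p+e*s[1];return (q+r)/2,np.linalg.norm(q-r)
def blobs(im,lo,hi,amin=30,roi=None):
    h=cv2.cvtColor(im,cv2.COLOR_BGR2HSV);m=cv2.inRange(h,np.array(lo),np.array(hi))
    if lo[0]==0: m|=cv2.inRange(h,np.array((172,lo[1],lo[2])),np.array((180,hi[1],hi[2])))
    if roi: k=np.zeros_like(m);x0,y0,x1,y1=roi;k[y0:y1,x0:x1]=1;m*=k
    cs,_=cv2.findContours(m,cv2.RETR_EXTERNAL,cv2.CHAIN_APPROX_NONE)
    return sorted([c for c in cs if cv2.contourArea(c)>amin],key=cv2.contourArea,reverse=True)
def cen(c): M=cv2.moments(c);return np.array([M["m10"],M["m01"]])/M["m00"]
E
python3 - <<'E'
from h import *
np.set_printoptions(precision=1,suppress=True)
S={n:cv2.imread(f"pics/{n}0.png") for n in("scene","side")};C={n:cams.calibration(n) for n in S}
for nm,lo,hi in (("red",(0,150,60),(6,255,255)),("yel",(22,150,80),(32,255,255)),("orange",(7,180,180),(16,255,255)),("blue",(100,130,60),(120,255,255))):
  for n in S:
    roi={"scene":(225,100,640,400),"side":(220,80,420,400)}[n]
    for c in blobs(S[n],lo,hi,25,roi)[:6]:
        p=cen(c); z={"red":24,"yel":24,"orange":50.5,"blue":40}[nm]
        print(nm,n,p,cv2.contourArea(c),onz(ray(C[n],p),z)[:2])
        if nm=="orange":
            for b in cv2.boxPoints(cv2.minAreaRect(c)): print("   ",b,onz(ray(C[n],b),50.5)[:2])
# plate quads
for n,roi in (("scene",(235,100,305,150)),("side",(265,320,370,395))):
    c=blobs(S[n],(0,0,150),(179,60,255),300,roi)
    q=cv2.boxPoints(cv2.minAreaRect(c[0])); a=cv2.approxPolyDP(cv2.convexHull(c[0]),5,True)[:,0]
    print("plate",n,[onz(ray(C[n],b),5)[:2] for b in a],a.tolist())
def crop(im,x0,y0,w,h,k): return cv2.resize(im[y0:y0+h,x0:x0+w],None,fx=k,fy=k,interpolation=cv2.INTER_CUBIC)
a=crop(S["scene"],225,155,100,75,4);b=crop(S["side"],312,195,100,75,4)
d=crop(S["scene"],370,225,100,100,3);e=crop(S["scene"],235,95,80,60,4);f=np.zeros((300,800,3),np.uint8)
f[:,:300]=d;f[:240,320:640]=e
cv2.imwrite("pics/crop1.png",np.vstack([np.hstack([a,b]),f]))
E
```

```text
red scene [418.7 278.6] 326.0 [494.2 336.2]
red side [287.4 144.1] 113.0 [497.  339.1]
red side [257.7 263.3] 29.5 [359.8 -86.6]
yel scene [441.5 311.2] 383.5 [513.5 415.4]
yel scene [461.3 283.6] 363.5 [432.6 400.8]
yel scene [389.  259.5] 302.0 [510.  262.2]
yel scene [413.2 244.4] 297.0 [438.6 268.6]
yel side [272.3 160.5] 201.5 [441.4 269.5]
yel side [296.9 158.7] 193.0 [512.4 263.4]
yel side [264.7 135.1] 172.5 [435.4 399.8]
yel side [289.6 127.2] 123.5 [518.7 427.6]
yel side [370.3  83.1] 118.5 [865.3 658.4]
yel side [365.9 113.8] 116.5 [783.9 456.6]
orange scene [259.6 198.7] 463.0 [647.6 -49.6]
    [237.5 194. ] [682.  -97.3]
    [243.7 182.3] [ 649.4 -121. ]
    [281.  202.4] [613.6  -6.8]
    [274.7 214. ] [645.6  13.2]
orange side [379.7 225.2] 458.0 [652.5 -56.1]
    [358.9 212. ] [616.9  -4.7]
    [367.4 204. ] [645.6  17.8]
    [399.5 237.5] [ 684.4 -101.6]
    [391.  245.6] [ 657.1 -120. ]
blue scene [278.4 183.3] 301.5 [578.4 -70.8]
blue scene [608.1 315.8] 183.0 [276.2 627.3]
blue side [354.9 240.2] 334.5 [585.5 -79.8]
plate scene [array([ 379.7, -274.3]), array([ 497.3, -264. ]), array([ 504.7, -359. ]), array([ 390.9, -367.6])] [[295, 123], [265, 141], [246, 126], [275, 110]]
plate side [array([ 500. , -266.9]), array([ 504.1, -365.8]), array([ 385.5, -368.2]), array([ 382.3, -273.3])] [[339, 329], [355, 378], [291, 394], [281, 344]]
```

View pics/crop1.png

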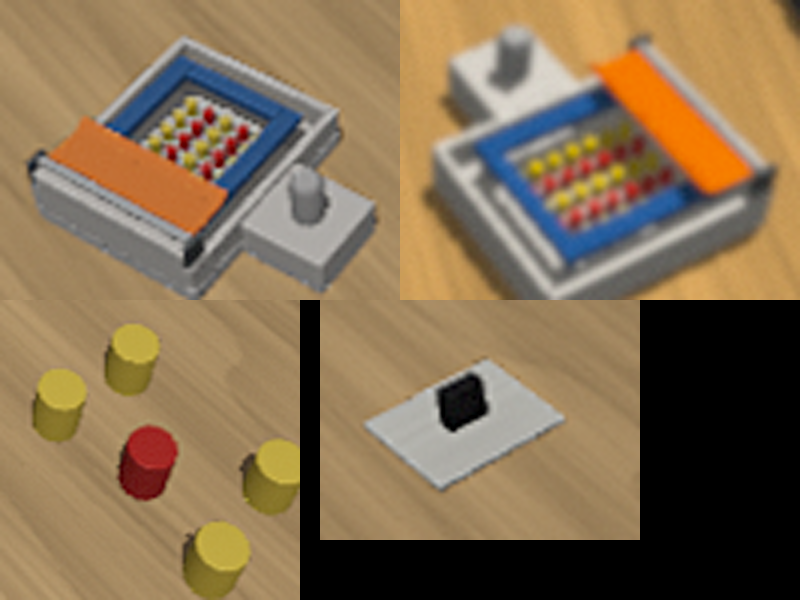

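The crop confirms it: one red sleeve stands among yellow look-alikes, the tray has its strip (+x) away from the robot, and the spigot is on its +y side. I move to a view pose above the tray and plate.

Emit:
apply_moves([
  [0.74,0.66,0.04,0,0,1],
  [0.74,0.66,0.04,0,0,1],
  [0.74,0.66,0.04,0,0,1],
  [0.74,0.66,0.04,0,0,1],
  [0.74,0.66,0.04,0,0,1],
  [0.74,0.66,0.04,0,0,1],
  [0.74,0.66,0.04,0,0,1],
  [0.74,0.66,0.04,0,0,1],
  [0.74,0.66,0.04,0,0,1],
  [0.74,0.66,0.04,0,0,1],
], grip=0.2)

```text
time_s: 1.4
eef_pos: [501.6, -178.1, 262.0]
orientation: [-180.0, 0.0, 59.6]
ft_force: [-0.8, 0.1, -0.7]
grip_width: 0.807
grasp_force: 0.0
```

Run:
```python
from h import *
import json
s=ctrl.observe();print(s["time_s"],s["eef_pos"],s["orientation"],s["joints"])
c=cams.calibration("wrist");im=cams.read_camera("wrist");cv2.imwrite("pics/wrist1.png",im)
json.dump({k:np.array(v).tolist() for k,v in c.items()},open("w1.json","w"))
```

```text
1.4 [ 501.57534714 -178.120626    261.99729091] [-1.79959671e+02  1.28441997e-02  5.95790174e+01] [-2.83202374e+01  1.55394290e+01  9.51850307e-01  7.54531940e+01
 -1.13572399e-02  9.21007538e+01]
```

View pics/wrist1.png

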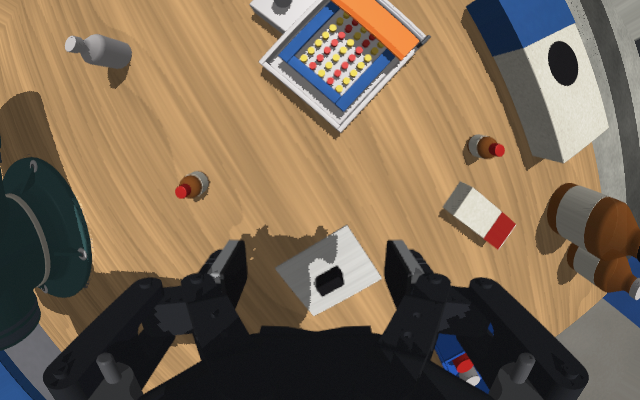

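The wrist view shows the tray at the top (rim corners (262,62) and (340,130)), the orange strip at (380,20), and the plate at (330,270) with its rib at (329,281), partly in shadow. The pose agrees with the estimates, so I go on to the sleeve.

Emit:
apply_moves([
  [-0.02,0.97,-0.08,0,0,1],
  [-0.02,0.97,-0.08,0,0,1],
  [-0.02,0.97,-0.08,0,0,1],
  [-0.02,0.97,-0.08,0,0,1],
  [-0.02,0.97,-0.08,0,0,1],
  [-0.02,0.97,-0.08,0,0,1],
  [-0.02,0.97,-0.08,0,0,1],
  [-0.02,0.97,-0.08,0,0,1],
  [-0.02,0.97,-0.08,0,0,1],
  [-0.02,0.97,-0.08,0,0,1],
])

```text
time_s: 2.7
eef_pos: [492.0, 305.6, 222.3]
orientation: [-180.0, 0.0, 104.5]
ft_force: [-0.1, -0.3, 0.2]
grip_width: 0.799
grasp_force: 0.0
```

Run:
```python
from h import *
import json
np.set_printoptions(precision=1,suppress=True)
w1=json.load(open("w1.json"));
for p in [(277,270),(347,226),(382,281),(313,315)]: print("plate",onz(wray(w1,p),5))
im=cv2.imread("pics/wrist1.png")
s=ctrl.observe();print(s["time_s"],s["eef_pos"],s["orientation"],s["joints"])
c=cams.calibration("wrist");im=cams.read_camera("wrist");cv2.imwrite("pics/wrist2.png",im)
for b in blobs(im,(0,150,50),(6,255,255),100)[:3]: print("red",cen(b),cv2.contourArea(b),onz(wray(c,cen(b)),36),cv2.boundingRect(b))
for b in blobs(im,(22,130,80),(32,255,255),100)[:6]: print("yel",cen(b),cv2.contourArea(b),onz(wray(c,cen(b)),36))
```

```text
plate [ 383.1 -274.9    5. ]
plate [ 500.5 -266.1    5. ]
plate [ 504.1 -368.6    5. ]
plate [ 387.1 -368.6    5. ]
2.7 [492.  305.6 222.3] [-180.     0.   104.5] [23.8 20.8  2.6 71.9 -0.  99.3]
red [326.5 153.3] 975.0 [496.7 335.5  36. ] (309, 135, 36, 37)
yel [623.1 105.9] 1968.5 [917.4 546.9  36. ]
yel [261.2 199.7] 1075.0 [441.6 270.2  36. ]
yel [322.6 220.3] 1072.5 [511.4 264.3  36. ]
yel [363.9  84.7] 1054.5 [515.4 414.4  36. ]
yel [283.9  78.6] 1039.0 [435.4 399.7  36. ]
yel [553.2 103.5] 573.5 [756.4 481.3  36. ]
```

View pics/wrist2.png

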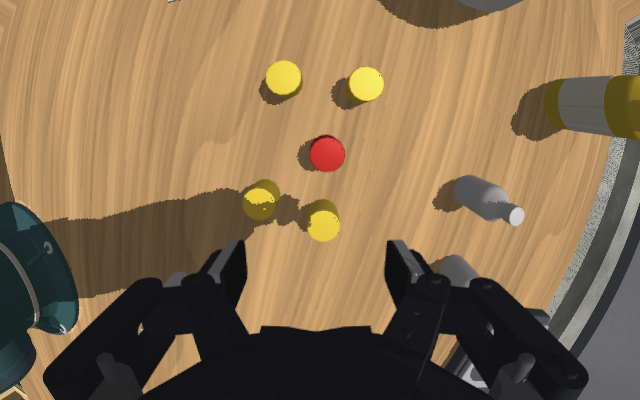

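The red sleeve is at (327,153), with yellow cylinders at (283,78), (366,84), (323,221) and (261,200). The closing line along world x is free. The sleeve stands at about (496,337).

Emit:
apply_moves([
  [0.008,0.063,0,0,0,0.08],
  [0.008,0.063,-0.05,0,0,0.08],
  [0.008,0.063,-0.15,0,0,0.08],
  [0.008,0.063,-0.23,0,0,0.08],
  [0.008,0.063,-0.3,0,0,0.08],
  [0.008,0.063,-0.34,0,0,0.08],
  [0.008,0.063,-0.37,0,0,0.08],
  [0.008,0.063,-0.39,0,0,0.08],
  [0.008,0.063,-0.39,0,0,0.08],
  [0.008,0.063,-0.39,0,0,0.08],
])

```text
time_s: 4.0
eef_pos: [496.2, 338.4, 28.0]
orientation: [179.9, -0.0, 108.1]
ft_force: [-0.5, 0.8, 0.5]
grip_width: 0.803
grasp_force: 0.0
```

Emit:
apply_moves([
  [0,0,0,0,0,0],
  [0,0,0,0,0,0],
  [0,0,0,0,0,0],
  [0,0,0,0,0,0],
  [0,0,0,0,0,0],
  [0,0,0,0,0,0],
  [0,0,0.05,0,0,0],
  [0,0,0.12,0,0,0],
  [0,0,0.22,0,0,0],
  [0,0,0.32,0,0,0],
], grip=1)

```text
time_s: 5.25
eef_pos: [495.5, 338.2, 189.0]
orientation: [-180.0, 0.0, 108.1]
ft_force: [0.9, -0.2, -0.4]
grip_width: 0.409
grasp_force: 59.9
```

Run:
```python
from h import *
import json
np.set_printoptions(precision=1,suppress=True)
s=ctrl.observe();print(s["time_s"],s["eef_pos"],s["orientation"],s["joints"])
w1=json.load(open("w1.json"));im=cv2.imread("pics/wrist1.png")
# tray from w1: orange and blue outlines
for nm,lo,hi,z in(("orange",(7,180,150),(16,255,255),50.5),("blue",(100,130,60),(120,255,255),40)):
    b=blobs(im,lo,hi,300,(240,0,440,140))
    for c in b[:2]:
        h=cv2.convexHull(c);a=cv2.approxPolyDP(h,4,True)[:,0]
        for p in a: print(nm,p,onz(wray(w1,p.astype(float)),z)[:2])
sc=cams.read_camera("scene");cv2.imwrite("pics/scene3.png",sc);cs=cams.calibration("scene")
for b in blobs(sc,(0,150,60),(6,255,255),30,(340,170,640,400)): print("red",cen(b),cv2.contourArea(b))
```

```text
5.25 [495.5 338.2 189. ] [-180.     0.   108.1] [26.5 23.5  1.8 68.2  0.  98.4]
orange [332   0] [621.  -13.4]
orange [390  14] [670.6 -58.3]
orange [418  40] [684.  -99.6]
orange [400  59] [ 652.5 -110. ]
blue [330   2] [620.3 -11.2]
blue [393  56] [ 650.3 -102.8]
blue [344 110] [ 568.2 -130.9]
blue [279  55] [537.4 -38.4]
red [437.7 242.4] 50.0
```

Sleeve gripped (opening ≈ 35 mm, 60 N). I move to a hover beside the spigot and look down on it.

Emit:
apply_moves([
  [0.164,-0.716,0.02,0,0,0],
  [0.164,-0.716,0.02,0,0,0],
  [0.164,-0.716,0.02,0,0,0],
  [0.164,-0.716,0.02,0,0,0],
  [0.164,-0.716,0.02,0,0,0],
  [0.164,-0.716,0.02,0,0,0],
  [0.164,-0.716,0.02,0,0,0],
  [0.164,-0.716,0.02,0,0,0],
  [0.164,-0.716,0.02,0,0,0],
  [0.164,-0.716,0.02,0,0,0],
])

```text
time_s: 6.55
eef_pos: [577.7, -18.7, 197.4]
orientation: [180.0, 0.0, 108.2]
ft_force: [-0.5, 0.3, -0.7]
grip_width: 0.41
grasp_force: 59.9
```

Run:
```python
from h import *
import json
np.set_printoptions(precision=1,suppress=True)
C={n:cams.calibration(n) for n in("scene","side")}
print("spig top",onz(ray(C["scene"],(301.5,198)),62),onz(ray(C["side"],(341,203.5)),62))
s=ctrl.observe();print(s["time_s"],s["eef_pos"],s["orientation"],s["joints"])
c=cams.calibration("wrist");im=cams.read_camera("wrist");cv2.imwrite("pics/wrist4.png",im)
json.dump({k:np.array(v).tolist() for k,v in c.items()},open("w4.json","w"))
for nm,lo,hi,z in(("orange",(7,180,150),(16,255,255),50.5),("blue",(100,130,60),(120,255,255),40)):
    for k in blobs(im,lo,hi,300)[:3]:
        for p in cv2.approxPolyDP(cv2.convexHull(k),4,True)[:,0]: print(nm,p,onz(wray(c,p.astype(float)),z)[:2])
g=cv2.cvtColor(im,cv2.COLOR_BGR2GRAY)
p,d=np.array([577,23,62.]),0
T=np.array(c["T"]);v=T[:3,:3].T@(p-T[:3,3]);r=np.hypot(v[0],v[1]);t=np.arctan2(r,-v[2]);K=c["camera_matrix"];print("pred",K[0][2]+K[0][0]*t*v[0]/r,K[1][2]-K[0][0]*t*v[1]/r)
```

```text
spig top [571.9  21.7  62. ] [578.2  21.6  62. ]
6.55 [577.7 -18.7 197.4] [180.    0.  108.2] [-9.9 21.2 -0.7 68.1  0.  61.8]
orange [362 187] [618.9  -3.7]
orange [395 187] [649.    6.4]
orange [389 262] [673.6 -67.9]
orange [358 234] [631.7 -48.6]
blue [462 277] [772.7 -66.4]
blue [520 292] [876.4 -66.6]
blue [548 319] [971.1 -98.2]
blue [539 333] [ 971.2 -124.5]
blue [460 282] [773.6 -73.1]
blue [357 191] [617.9 -10.7]
blue [357 203] [622.1 -22. ]
blue [280 245] [563.3 -88.2]
blue [271 234] [551.3 -79.6]
blue [270 190] [537.9 -36.1]
pred 329.14529488658764 146.41421976056094
```

View pics/wrist4.png

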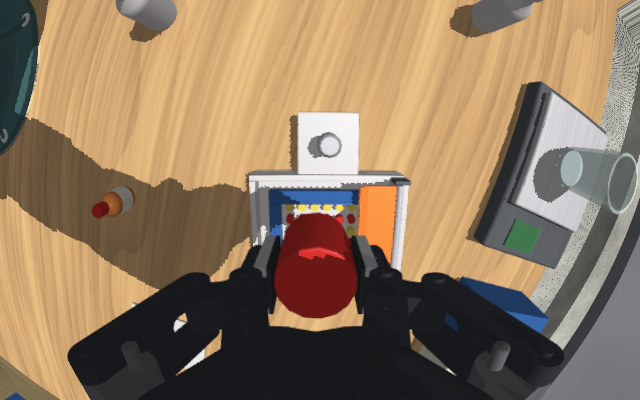

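The spigot top is near (330,145), on the white block at (328,142). The sleeve is held upright at (316,265), and its lower rim's far edge is at (316,212). I refine both.

Run:
```python
from h import *
import json
np.set_printoptions(precision=1,suppress=True)
c=json.load(open("w4.json"));im=cv2.imread("pics/wrist4.png")
g=cv2.resize(cv2.cvtColor(im,cv2.COLOR_BGR2GRAY)[115:180,295:365],None,fx=6,fy=6,interpolation=cv2.INTER_CUBIC)
h=cv2.HoughCircles(g,cv2.HOUGH_GRADIENT,1.5,30,param1=80,param2=20,minRadius=45,maxRadius=95);print(h)
for x,y,r in h[0][:3]:
    uv=(295+(x-2.5)/6,115+(y-2.5)/6);print(uv,r/6,onz(wray(c,uv),61))
m=cv2.inRange(cv2.cvtColor(im,cv2.COLOR_BGR2HSV),(0,120,40),(6,255,255));m[:,:270]=0;m[:,365:]=0;m[:200]=0
ys,xs=np.nonzero(m);print("sleeve top row",ys.min(),xs[ys==ys.min()],"x ext",xs[(ys>215)].min(),xs.max())
ks,_=cv2.findContours(m,0,1);k=max(ks,key=cv2.contourArea);P=k[:,0];
for y in (216,222,230,240): q=P[abs(P[:,1]-y)<1][:,0];print(y,q.min(),q.max(),onz(wray(c,(q.min(),y)),169.4),onz(wray(c,(q.max(),y)),169.4))
t=ys.min();print(onz(wray(c,(xs[ys==t].mean(),t)),169.4), np.array(c["T"])[:3,3])
cv2.imwrite("pics/c5.png",cv2.resize(im[105:245,250:420],None,fx=4,fy=4))
```

```text
[[[207.8 188.2  55.3]
  [150.8 192.8  70.2]
  [102.8 270.8  82.5]
  [234.8 167.2  82.3]
  [198.8 158.2  56.4]
  [102.8 156.8  89.1]
  [170.2 284.2  77.4]
  [102.8  87.8  89.1]
  [ 66.8 306.8  54. ]
  [326.2 275.2  77.6]
  [290.2 284.2  77.1]
  [ 74.2 180.8  60.8]
  [104.2 236.2  90.8]
  [ 74.2 249.8  60.8]
  [233.2 206.2  80.6]
  [107.2 308.2  52.3]
  [317.2 306.8  54.6]]]
(np.float32(329.20834), np.float32(145.95833)) 9.224999 [577.   23.3  61. ]
(np.float32(319.70834), np.float32(146.70833)) 11.7 [569.4  20.1  61. ]
(np.float32(311.70834), np.float32(159.70833)) 13.75 [566.4   7.1  61. ]
sleeve top row 213 [316 317 318 319] x ext 274 357
216 287 341 [559.7 -11.8 169.4] [587.6  -2.6 169.4]
222 287 342 [560.7 -15.1 169.4] [589.3  -5.7 169.4]
230 286 344 [561.5 -19.8 169.4] [591.9  -9.7 169.4]
240 283 350 [561.6 -26.  169.4] [597.2 -14.3 169.4]
[574.9  -5.  169.4] [557.9  42.8 328.8]
```

View pics/c5.png

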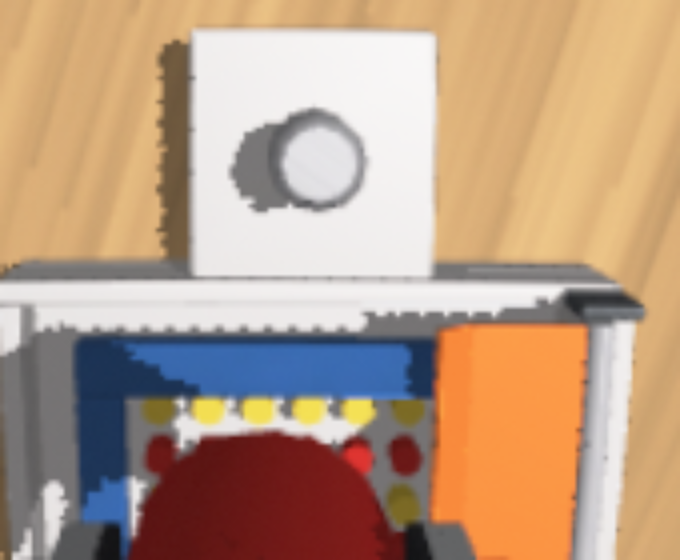

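Emit:
apply_moves([
  [-0.0055,0.088,0,0,0,0],
  [-0.0055,0.088,-0.05,0,0,0],
  [-0.0055,0.088,-0.11,0,0,0],
  [-0.0055,0.088,-0.16,0,0,0],
  [-0.0055,0.088,-0.19,0,0,0],
  [-0.0055,0.088,-0.2,0,0,0],
  [-0.0055,0.088,-0.207,0,0,0],
  [-0.0055,0.088,-0.214,0,0,0],
  [-0.0055,0.088,-0.22,0,0,0],
  [-0.0055,0.088,-0.222,0,0,0],
])

```text
time_s: 7.85
eef_pos: [575.2, 24.3, 86.3]
orientation: [180.0, -0.0, 108.1]
ft_force: [0.9, 0.9, 2.3]
grip_width: 0.406
grasp_force: 60.1
```

Run:
```python
from h import *
s=ctrl.observe();print(s["time_s"],s["eef_pos"],s["ft_force"],s["torque"],s["orientation"])
```

```text
7.85 [575.17303396  24.34111613  86.33677746] [0.93133177 0.89347176 2.34375223] [ 0.21842511 -0.08524269  0.00294681] [ 1.79982007e+02 -2.53727836e-03  1.08141706e+02]
```

Emit:
apply_moves([
  [0,0,-0.003,0,0,0],
  [0,0,-0.006,0,0,0],
  [0,0,-0.009,0,0,0],
  [0,0,-0.012,0,0,0],
  [0,0,-0.012,0,0,0],
  [0,0,-0.012,0,0,0],
  [0,0,-0.012,0,0,0],
  [0,0,-0.012,0,0,0],
  [0,0,-0.012,0,0,0],
  [0,0,-0.012,0,0,0],
])

```text
time_s: 9.1
eef_pos: [575.4, 24.8, 80.3]
orientation: [179.9, -0.0, 108.2]
ft_force: [1.7, 5.5, -0.1]
grip_width: 0.406
grasp_force: 60.1
```

Run:
```python
from h import *
s=ctrl.observe();print(s["time_s"],s["eef_pos"],s["ft_force"],s["torque"],s["orientation"])
```

```text
9.1 [575.3636168   24.7838784   80.30980488] [ 1.66895428  5.50105266 -0.11802284] [ 1.36780184 -0.48162917  0.01652824] [ 1.79946059e+02 -4.63899780e-02  1.08159743e+02]
```

The sleeve has entered the spigot, with a small side force pushing it towards +y. I ease that way and push down.

Emit:
apply_moves([
  [0.001,0.003,0,0,0,0],
  [0.001,0.003,-0.006,0,0,0],
  [0.001,0.003,-0.012,0,0,0],
  [0.001,0.003,-0.018,0,0,0],
  [0.001,0.003,-0.024,0,0,0],
  [0.001,0.003,-0.03,0,0,0],
  [0.001,0.003,-0.035,0,0,0],
  [0.001,0.003,-0.039,0,0,0],
  [0.001,0.003,-0.043,0,0,0],
  [0.001,0.003,-0.043,0,0,0],
])

```text
time_s: 10.35
eef_pos: [575.5, 25.8, 58.7]
orientation: [-180.0, -0.0, 108.1]
ft_force: [0.2, 0.1, 0.2]
grip_width: 0.408
grasp_force: 59.9
```

Run:
```python
from h import *
s=ctrl.observe();print(s["time_s"],s["eef_pos"],s["ft_force"],s["torque"],s["orientation"])
```

```text
10.35 [575.47833002  25.82615188  58.65163682] [0.22824798 0.10093121 0.23933649] [ 0.0069383  -0.01297314 -0.02518297] [-1.79988338e+02 -5.25578697e-03  1.08140979e+02]
```

Emit:
apply_moves([
  [0,0,-0.001,0,0,0],
  [0,0,-0.002,0,0,0],
  [0,0,-0.003,0,0,0],
  [0,0,-0.004,0,0,0],
  [0,0,-0.005,0,0,0],
  [0,0,-0.005,0,0,0],
  [0,0,-0.005,0,0,0],
  [0,0,-0.005,0,0,0],
  [0,0,-0.005,0,0,0],
  [0,0,-0.005,0,0,0],
])

```text
time_s: 11.6
eef_pos: [575.7, 25.8, 57.9]
orientation: [179.9, 0.0, 108.1]
ft_force: [-7.9, 0.6, 24.1]
grip_width: 0.407
grasp_force: 62.5
```

Run:
```python
from h import *
s=ctrl.observe();print(s["time_s"],s["eef_pos"],s["ft_force"],s["torque"])
```

```text
11.6 [575.69537799  25.78397305  57.88100825] [-7.93110311  0.55709979 24.14585494] [-0.00458479  1.72837903 -0.03909648]
```

The sleeve is home (24 N at the expected height). Release and rise.

Emit:
apply_moves([
  [0,0,0.003,0,0,0],
  [0,0,0.003,0,0,0],
  [0,0,0.003,0,0,0],
  [0,0,0.003,0,0,0],
  [0,0,0.03,0,0,0],
  [0,0,0.08,0,0,0],
  [0,0,0.14,0,0,0],
  [0,0,0.22,0,0,0],
  [0,0,0.3,0,0,0],
  [0,0,0.36,0,0,0],
], grip=0.3)

```text
time_s: 12.85
eef_pos: [575.6, 25.8, 239.0]
orientation: [179.9, 0.0, 108.1]
ft_force: [1.2, 0.3, -0.7]
grip_width: 0.697
grasp_force: 0.0
```

Run:
```python
from h import *
import json
np.set_printoptions(precision=1,suppress=True)
s=ctrl.observe();print(s["time_s"],s["eef_pos"],s["ft_force"],s["joints"])
c=cams.calibration("wrist");im=cams.read_camera("wrist");cv2.imwrite("pics/wrist6.png",im)
json.dump({k:np.array(v).tolist() for k,v in c.items()},open("w6.json","w"))
for b in blobs(im,(0,150,50),(6,255,255),200)[:2]: print("red",cen(b),onz(wray(c,cen(b)),75))
for nm,lo,hi,z in(("orange",(7,180,150),(16,255,255),50.5),("blue",(100,130,60),(120,255,255),40)):
    for k in blobs(im,lo,hi,300,(200,100,440,330))[:2]:
        for p in cv2.approxPolyDP(cv2.convexHull(k),3,True)[:,0]: print(nm,p,onz(wray(c,p.astype(float)),z)[:2])
cv2.imwrite("pics/c6.png",cv2.resize(im[120:340,190:460],None,fx=2.7,fy=2.7,interpolation=cv2.INTER_CUBIC))
```

```text
12.85 [575.6  25.8 239. ] [ 1.2  0.3 -0.7] [-5.5 20.1  4.2 74.  -0.  66.3]
red [315.  184.3] [576.1  25.8  75. ]
orange [373 216] [649.5   7. ]
orange [366 302] [ 684.1 -100.4]
orange [339 304] [ 652.7 -112.7]
orange [342 218] [617.6  -5.8]
blue [339 218] [616.4  -9.9]
blue [337 293] [ 647.7 -104.1]
blue [270 292] [ 567.7 -129.5]
blue [265 219] [537.1 -37.3]
```

View pics/c6.png

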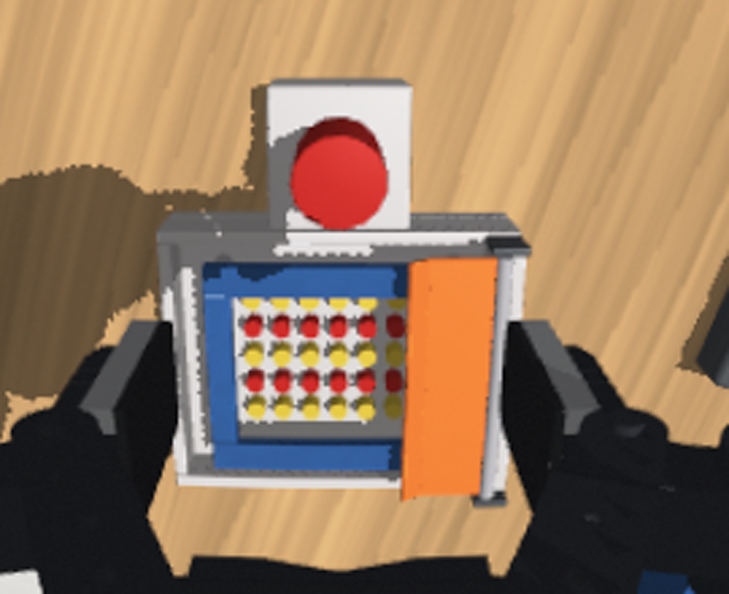

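The crop shows the sleeve seated flush on its block, with its top at (339,181), free of the fingers. The strip is still level, and the seal's left edge runs (205,265)–(215,468). The tray centre is ≈(606,-67) with yaw ≈18.3°. Next, the plate.

Emit:
apply_moves([
  [-0.263,-0.688,-0.04,0,0,1],
  [-0.263,-0.688,-0.04,0,0,1],
  [-0.263,-0.688,-0.04,0,0,1],
  [-0.263,-0.688,-0.04,0,0,1],
  [-0.263,-0.688,-0.04,0,0,1],
  [-0.263,-0.688,-0.04,0,0,1],
  [-0.263,-0.688,-0.04,0,0,1],
  [-0.263,-0.688,-0.04,0,0,1],
  [-0.263,-0.688,-0.04,0,0,1],
  [-0.263,-0.688,-0.04,0,0,1],
])

```text
time_s: 14.15
eef_pos: [444.6, -317.0, 216.6]
orientation: [180.0, 0.0, 153.2]
ft_force: [-0.0, -0.1, 0.9]
grip_width: 0.699
grasp_force: 0.0
```

Emit:
apply_moves([
  [0,0,-0.02,0,0,0.67],
  [0,0,-0.04,0,0,0.67],
  [0,0,-0.08,0,0,0.67],
  [0,0,-0.1,0,0,0.67],
  [0,0,-0.1,0,0,0.67],
  [0,0,-0.1,0,0,0.67],
  [0,0,-0.1,0,0,0.67],
  [0,0,-0.1,0,0,0.67],
  [0,0,-0.1,0,0,0.67],
  [0,0,-0.1,0,0,0.67],
])

```text
time_s: 15.4
eef_pos: [444.0, -318.2, 166.3]
orientation: [-180.0, -0.0, -176.7]
ft_force: [0.4, 0.1, -0.1]
grip_width: 0.697
grasp_force: 0.0
```

Run:
```python
from h import *
np.set_printoptions(precision=1,suppress=True)
s=ctrl.observe();print(s["time_s"],s["eef_pos"],s["orientation"],s["joints"])
c=cams.calibration("wrist");im=cams.read_camera("wrist");cv2.imwrite("pics/wrist7.png",im)
T=np.array(c["T"])
def proj(p):
    v=T[:3,:3].T@(np.array(p,float)-T[:3,3]);r=np.hypot(v[0],v[1]);t=np.arctan2(r,-v[2]);K=c["camera_matrix"];return K[0][2]+K[0][0]*t*v[0]/r,K[1][2]-K[0][0]*t*v[1]/r
h=cv2.cvtColor(im,cv2.COLOR_BGR2HSV)
m=cv2.inRange(h,(0,0,70),(179,50,255))
u,v=map(int,proj((444,-318,5)));x0,x1,y0,y1=max(u-130,0),u+130,max(v-110,0),min(v+110,400)
k=np.zeros_like(m);k[y0:y1,x0:x1]=m[y0:y1,x0:x1]
cs=sorted(cv2.findContours(k,0,1)[0],key=cv2.contourArea)[-1]
q=cv2.approxPolyDP(cv2.convexHull(cs),6,True)[:,0];P=np.array([onz(wray(c,p.astype(float)),5)[:2] for p in q]);print(q.tolist(),P)
b=cv2.inRange(h,(0,0,0),(179,255,35));kk=np.zeros_like(b);kk[v-60:v+60,u-60:u+60]=b[v-60:v+60,u-60:u+60]
for r in sorted(cv2.findContours(kk,0,1)[0],key=cv2.contourArea)[-2:]:
    print("rib",cv2.contourArea(r),cen(r),[onz(wray(c,p),38)[:2] for p in cv2.boxPoints(cv2.minAreaRect(r))])
print("uv",u,v,"tip",proj(s["eef_pos"]))
cv2.imwrite("pics/c7.png",im)
```

```text
15.4 [ 444.  -318.2  166.3] [-180.    -0.  -176.7] [-44.2  19.1  -9.   62.   -0.  -47.5]
[[369, 124], [365, 240], [270, 241], [265, 124]] [[ 381.4 -272.1]
 [ 498.4 -264.9]
 [ 505.1 -362.6]
 [ 387.2 -370.2]]
rib 0.0 [nan nan] [array([ 429.7, -324.7]), array([ 429.7, -324.7]), array([ 429.7, -324.7]), array([ 429.7, -324.7])]
rib 95.5 [317.2 170.7] [array([ 421.5, -326.5]), array([ 419.6, -312.8]), array([ 426.2, -311.9]), array([ 428. , -325.6])]
uv 316 185 tip (np.float64(317.6965275473796), np.float64(260.0420945247824))h.py:23: RuntimeWarning: invalid value encountered in divide
  def cen(c): M=cv2.moments(c);return np.array([M["m10"],M["m01"]])/M["m00"]
```

View pics/c7.png

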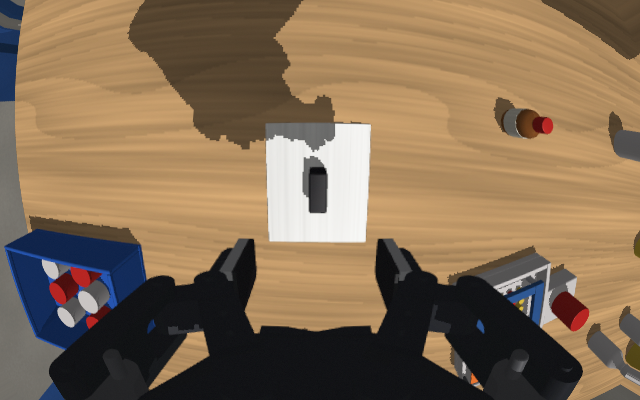

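The plate lies at (318,183) with its rib at (318,190), aligned with the image axes and centred between the fingers (centre ≈(443,-317.5), yaw 3.6°). Descend and grip the rib.

Emit:
apply_moves([
  [-0.002,0.001,-0.05,0,0,0.007],
  [-0.002,0.001,-0.12,0,0,0.007],
  [-0.002,0.001,-0.19,0,0,0.007],
  [-0.002,0.001,-0.24,0,0,0.007],
  [-0.002,0.001,-0.27,0,0,0.007],
  [-0.002,0.001,-0.285,0,0,0.007],
  [-0.002,0.001,-0.292,0,0,0.007],
  [-0.002,0.001,-0.292,0,0,0.007],
  [-0.002,0.001,-0.292,0,0,0.007],
  [-0.002,0.001,-0.292,0,0,0.007],
])

```text
time_s: 16.7
eef_pos: [443.2, -317.8, 20.6]
orientation: [-180.0, 0.0, -176.4]
ft_force: [-0.3, -0.3, 0.5]
grip_width: 0.697
grasp_force: 0.0
```

Emit:
apply_moves([
  [0,0,0,0,0,0],
  [0,0,0,0,0,0],
  [0,0,0,0,0,0],
  [0,0,0,0,0,0],
  [0,0,0,0,0,0],
  [0,0,0,0,0,0],
  [0,0,0,0,0,0],
  [0,0,0.04,0,0,0],
  [0,0,0.12,0,0,0],
  [0,0,0.22,0,0,0],
], grip=1)

```text
time_s: 17.95
eef_pos: [442.5, -317.2, 130.7]
orientation: [179.9, -0.1, -176.4]
ft_force: [0.8, -2.3, -1.5]
grip_width: 0.174
grasp_force: 58.6
```

Run:
```python
from h import *
np.set_printoptions(precision=1,suppress=True)
s=ctrl.observe();print(s["time_s"],s["eef_pos"],s["orientation"],s["joints"],s["ft_force"],s["torque"])
c=cams.calibration("wrist");im=cams.read_camera("wrist");cv2.imwrite("pics/wrist8.png",im)
h=cv2.cvtColor(im,cv2.COLOR_BGR2HSV)
m=cv2.inRange(h,(0,0,90),(179,50,255));m[:, :180]=0;m[:,460:]=0;m[300:]=0
cs=sorted(cv2.findContours(m,0,1)[0],key=cv2.contourArea)[-1]
q=cv2.approxPolyDP(cv2.convexHull(cs),6,True)[:,0]
z=s["eef_pos"][2]-20.3+5
print(q.tolist(),[onz(wray(c,p.astype(float)),z)[:2] for p in q])
```

```text
17.95 [ 442.5 -317.2  130.7] [ 179.9   -0.1 -176.4] [-44.2  20.4 -12.9  56.9  -0.  -47.8] [ 0.8 -2.3 -1.5] [-0.  -0.1  0.1]
[[417, 134], [406, 266], [394, 281], [237, 281], [226, 271], [215, 132]] [array([ 381. , -272.4]), array([ 451.6, -268. ]), array([ 461.2, -273.3]), array([ 466.7, -360.3]), array([ 460.9, -366.3]), array([ 386.3, -370.8])]
```

View pics/wrist8.png

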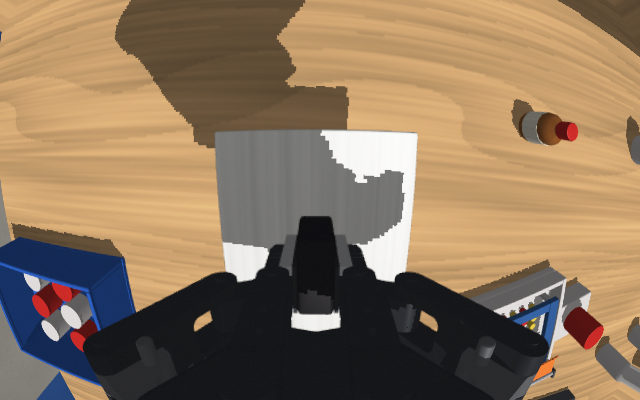

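The plate is held level by its rib: rear corners at (215,132) and (417,134), plate about centred on the TCP. I turn it square with the tray, hover, and measure the rim height meanwhile.

Emit:
apply_moves([
  [0,0,0.04,0,0,0],
  [0.251,0.476,0.04,0,0,0.327],
  [0.251,0.476,0.04,0,0,0.327],
  [0.251,0.476,0.04,0,0,0.327],
  [0.251,0.476,0.04,0,0,0.327],
  [0.251,0.476,0.04,0,0,0.327],
  [0.251,0.476,0.04,0,0,0.327],
  [0.251,0.476,0.04,0,0,0.327],
  [0.251,0.476,0.04,0,0,0.327],
  [0.251,0.476,0.04,0,0,0.327],
])

```text
time_s: 19.25
eef_pos: [568.3, -80.5, 150.3]
orientation: [-180.0, 0.0, -161.8]
ft_force: [-0.6, -0.4, -1.8]
grip_width: 0.178
grasp_force: 59.0
```

```bash
cat >> h.py <<'E'
O=np.array([606.4,-66.7,0]);A=np.radians(18.3);U=np.array([np.cos(A),np.sin(A),0]);V=np.array([-np.sin(A),np.cos(A),0])
def tray(p): d=np.array(p)-O;return np.array([d@U,d@V,d[2]])
E
python3 - <<'E'
from h import *
import json
np.set_printoptions(precision=1,suppress=True)
C={n:cams.calibration(n) for n in("scene","side")}
for a,b in (((310,187.5),(321.25,232.5)),((270.75,165),(350.75,268.75))):
    p,e=cross(ray(C["scene"],a),ray(C["side"],b));print(tray(p),e)
s=ctrl.observe();print(s["time_s"],s["eef_pos"],tray(s["eef_pos"]),s["orientation"],s["joints"])
c=cams.calibration("wrist");im=cams.read_camera("wrist");cv2.imwrite("pics/wrist9.png",im)
json.dump({k:np.array(v).tolist() for k,v in c.items()},open("w9.json","w"))
m=cv2.inRange(cv2.cvtColor(im,cv2.COLOR_BGR2HSV),(0,0,90),(179,50,255));m[:, :180]=0;m[:,460:]=0;m[300:]=0
k=cv2.convexHull(sorted(cv2.findContours(m,0,1)[0],key=cv2.contourArea)[-1]);q=cv2.approxPolyDP(k,6,True)[:,0]
print([(p.tolist(),tray(onz(wray(c,p.astype(float)),s["eef_pos"][2]-15.3))) for p in q])
E
```

```text
[-71.5  69.6  20.4] 5.384897974957736
[-74.8 -60.4  30.9] 4.6408143120197085
19.25 [568.3 -80.5 150.3] [-40.5  -1.2 150.3] [-180.     0.  -161.8] [-16.2  22.2  -6.6  61.2  -0.  -34.4]
[([417, 134], array([-99.4,  47.2, 135. ])), ([454, 210], array([-60.5,  71.4, 135. ])), ([450, 238], array([-44.4,  71.3, 135. ])), ([394, 281], array([-19.3,  41.3, 135. ])), ([237, 281], array([-19.4, -45.9, 135. ])), ([226, 271], array([-25.5, -51.6, 135. ])), ([216, 132], array([-100.3,  -50.8,  135. ]))]
```

Emit:
apply_moves([
  [-0.001,0.003,-0.02,-0.084,0.253,0.009],
  [-0.001,0.003,-0.04,-0.084,0.253,0.009],
  [-0.001,0.003,-0.07,-0.084,0.253,0.009],
  [-0.001,0.003,-0.1,-0.084,0.253,0.009],
  [-0.001,0.003,-0.12,-0.084,0.253,0.009],
  [-0.001,0.003,-0.135,-0.084,0.253,0.009],
  [-0.001,0.003,-0.145,-0.084,0.253,0.009],
  [-0.001,0.003,-0.149,-0.084,0.253,0.009],
  [-0.001,0.003,-0.152,-0.084,0.253,0.009],
  [-0.001,0.003,-0.152,-0.084,0.253,0.009],
])

```text
time_s: 20.55
eef_pos: [568.2, -78.2, 74.4]
orientation: [180.0, -12.0, -161.3]
ft_force: [-0.2, -1.1, -1.5]
grip_width: 0.18
grasp_force: 59.0
```

Run:
```python
from h import *
np.set_printoptions(precision=2,suppress=True)
s=ctrl.observe();print(s["time_s"],tray(s["eef_pos"]),s["orientation"],s["ft_force"],s["torque"])
a=cams.read_camera("scene");b=cams.read_camera("side")
f=lambda im,x,y:cv2.resize(im[y:y+110,x:x+130],None,fx=3,fy=3,interpolation=cv2.INTER_CUBIC)
cv2.imwrite("pics/c10.png",np.hstack([f(a,215,120),f(b,300,160)]))
```

```text
20.55 [-39.91   1.08  74.37] [ 179.97  -11.98 -161.27] [-0.15 -1.11 -1.5 ] [ 0.09 -0.18  0.05]
```

View pics/c10.png

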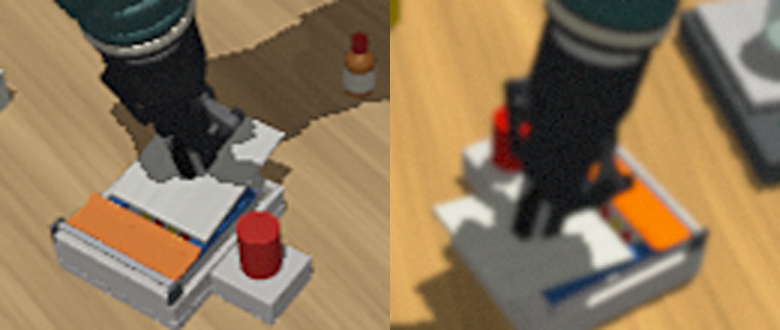

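No more pictures from here. The last view shows the plate tilted front-down, its front edge just before the orange strip at (150,215), the strip level, and nothing touched. I work out the insertion path.

```bash
cat >> h.py <<'E'
def plan(W,p0,a0):
    for xf,zf,a in W:
        r=np.radians(a);t=np.array([xf-60*np.cos(r)+20.3*np.sin(r)-.6,0,zf+60*np.sin(r)+20.3*np.cos(r)])
        w=U*(t[0]-p0[0])+np.array([0,0,t[2]-p0[2]]);w/=500;k=(a-a0)/45*V
        print(np.round(t,1),np.round(np.r_[w,k],4).tolist())
E
python3 - <<'E'
from h import *
p=tray(ctrl.observe()["eef_pos"])
plan([(20,41.5,12),(26,41.2,12),(32,41.2,11),(35,41.2,10.5),(38,41,10),(41,41,9.5),(44,41,8.7)],p,12)
E
```

```text
[-35.1   0.   73.8] [0.0092, 0.003, -0.0012, -0.0, 0.0, 0.0]
[-29.1   0.   73.5] [0.0206, 0.0068, -0.0018, -0.0, 0.0, 0.0]
[-23.6   0.   72.6] [0.0309, 0.0102, -0.0037, 0.007, -0.0211, -0.0]
[-20.9   0.   72.1] [0.0361, 0.0119, -0.0046, 0.0105, -0.0316, -0.0]
[-18.2   0.   71.4] [0.0413, 0.0137, -0.006, 0.014, -0.0422, -0.0]
[-15.4   0.   70.9] [0.0465, 0.0154, -0.007, 0.0174, -0.0527, -0.0]
[-12.8   0.   70.1] [0.0514, 0.017, -0.0085, 0.023, -0.0696, -0.0]
```

Emit:
apply_moves([
  [0.009,0.003,-0.001,0,0,0],
  [0.021,0.007,-0.002,0,0,0],
  [0.031,0.01,-0.004,0.007,-0.021,0],
  [0.036,0.012,-0.005,0.01,-0.032,0],
  [0.041,0.014,-0.006,0.014,-0.042,0],
  [0.046,0.015,-0.007,0.017,-0.053,0],
  [0.051,0.017,-0.0085,0.023,-0.07,0],
  [0.051,0.017,-0.0085,0.023,-0.07,0],
  [0.051,0.017,-0.0085,0.023,-0.07,0],
  [0.051,0.017,-0.0085,0.023,-0.07,0],
])

```text
time_s: 21.9
eef_pos: [593.5, -69.7, 70.0]
orientation: [180.0, -8.7, -161.3]
ft_force: [1.1, 0.6, -0.4]
grip_width: 0.181
grasp_force: 59.0
```

Run:
```python
from h import *
np.set_printoptions(precision=2,suppress=True)
s=ctrl.observe();p=tray(s["eef_pos"]);print(s["time_s"],p,s["orientation"],s["ft_force"],s["torque"])
plan([(47,40.8,7.5),(50,40.7,6.5),(53,40.6,5.5),(56,40.5,4.5),(58,40.5,4),(60,40.5,3.3),(62,40.5,2.5)],p,8.7)
```

```text
21.9 [-13.16   1.17  70.02] [ 180.     -8.69 -161.28] [ 1.09  0.6  -0.45] [ 0.07 -0.15 -0.05]
[-10.4   0.   68.8] [0.0052, 0.0017, -0.0025, 0.0084, -0.0253, -0.0]
[-7.9  0.  67.7] [0.01, 0.0033, -0.0047, 0.0154, -0.0464, -0.0]
[-5.4  0.  66.6] [0.0148, 0.0049, -0.0069, 0.0223, -0.0675, -0.0]
[-2.8  0.  65.4] [0.0196, 0.0065, -0.0092, 0.0293, -0.0886, -0.0]
[-1.   0.  64.9] [0.023, 0.0076, -0.0102, 0.0328, -0.0992, -0.0]
[ 0.7  0.  64.2] [0.0263, 0.0087, -0.0116, 0.0377, -0.1139, -0.0]
[ 2.3  0.  63.4] [0.0294, 0.0097, -0.0132, 0.0433, -0.1308, -0.0]
```

Emit:
apply_moves([
  [0.005,0.0017,-0.0025,0.008,-0.025,0],
  [0.01,0.0033,-0.0047,0.015,-0.046,0],
  [0.0148,0.005,-0.007,0.022,-0.067,0],
  [0.0196,0.0065,-0.0092,0.029,-0.089,0],
  [0.023,0.0076,-0.0102,0.033,-0.099,0],
  [0.0263,0.0087,-0.0116,0.038,-0.114,0],
  [0.0294,0.0097,-0.0132,0.043,-0.131,0],
  [0.0294,0.0097,-0.0132,0.043,-0.131,0],
  [0.0294,0.0097,-0.0132,0.043,-0.131,0],
  [0.0294,0.0097,-0.0132,0.043,-0.131,0],
])

```text
time_s: 23.15
eef_pos: [608.3, -64.8, 63.4]
orientation: [-179.9, -2.5, -161.3]
ft_force: [0.6, -0.0, -2.4]
grip_width: 0.177
grasp_force: 59.0
```

Run:
```python
from h import *
np.set_printoptions(precision=2,suppress=True)
s=ctrl.observe();p=tray(s["eef_pos"]);print(s["time_s"],p,s["orientation"],s["ft_force"],s["torque"])
plan([(63,40.5,2),(64,40.5,1.3),(65,40.5,.6),(65,40.3,0)],p,2.5)
```

```text
23.15 [ 2.39  1.19 63.42] [-179.94   -2.48 -161.28] [ 0.6  -0.05 -2.4 ] [ 0.03 -0.04 -0.01]
[ 3.1  0.  62.9] [0.0014, 0.0005, -0.0011, 0.0035, -0.0105, -0.0]
[ 3.9  0.  62.2] [0.0028, 0.0009, -0.0025, 0.0084, -0.0253, -0.0]
[ 4.6  0.  61.4] [0.0042, 0.0014, -0.004, 0.0133, -0.0401, -0.0]
[ 4.4  0.  60.6] [0.0038, 0.0013, -0.0056, 0.0174, -0.0527, -0.0]
```

Emit:
apply_moves([
  [0.0014,0.0005,-0.001,0.004,-0.01,0],
  [0.0028,0.0009,-0.0025,0.008,-0.025,0],
  [0.0038,0.0012,-0.004,0.013,-0.04,0],
  [0.0038,0.0012,-0.005,0.0174,-0.0527,0],
  [0.005,0.0016,-0.005,0.0174,-0.0527,0],
  [0.006,0.002,-0.005,0.0174,-0.0527,0],
  [0.007,0.0023,-0.005,0.0174,-0.0527,0],
  [0.0075,0.0025,-0.005,0.0174,-0.0527,0],
  [0.0075,0.0025,-0.005,0.0174,-0.0527,0],
  [0.0075,0.0025,-0.005,0.0174,-0.0527,0],
])

```text
time_s: 24.4
eef_pos: [611.5, -63.7, 60.8]
orientation: [-179.9, -0.0, -161.3]
ft_force: [-4.9, -0.6, 0.7]
grip_width: 0.177
grasp_force: 59.5
```

Run:
```python
from h import *
np.set_printoptions(precision=2,suppress=True)
s=ctrl.observe();p=tray(s["eef_pos"]);print(s["time_s"],p,s["orientation"],s["ft_force"],s["torque"])
```

```text
24.4 [ 5.78  1.3  60.82] [-179.93   -0.05 -161.3 ] [-4.89 -0.55  0.73] [-0.3   0.91 -0.26]
```

Back stop felt (−5 N) at x ≈ 5.8 mm, as expected. I ease off 0.5 mm and press down.

Emit:
apply_moves([
  [-0.001,-0.0003,-0.001,0,0,0],
  [-0.001,-0.0003,-0.002,0,0,0],
  [-0.001,-0.0003,-0.003,0,0,0],
  [-0.001,-0.0003,-0.0045,0,0,0],
  [-0.001,-0.0003,-0.006,0,0,0],
  [-0.001,-0.0003,-0.007,0,0,0],
  [-0.001,-0.0003,-0.008,0,0,0],
  [-0.001,-0.0003,-0.009,0,0,0],
  [-0.001,-0.0003,-0.01,0,0,0],
  [-0.001,-0.0003,-0.01,0,0,0],
])

```text
time_s: 25.65
eef_pos: [611.5, -63.8, 56.5]
orientation: [-179.9, 0.0, -161.3]
ft_force: [-6.8, -0.1, 11.8]
grip_width: 0.183
grasp_force: 60.8
```

Run:
```python
from h import *
np.set_printoptions(precision=2,suppress=True)
s=ctrl.observe();p=tray(s["eef_pos"]);print(s["time_s"],p,s["orientation"],s["ft_force"],s["torque"])
```

```text
25.65 [ 5.73  1.21 56.47] [-179.91    0.03 -161.28] [-6.84 -0.07 11.83] [ 0.07  1.48 -0.19]
```

Emit:
apply_moves([
  [-0.0005,0,-0.0005,0,0,0],
  [-0.0008,0,-0.001,0,0,0],
  [-0.001,0,-0.0015,0,0,0],
  [-0.001,0,-0.002,0,0,0],
  [-0.001,0,-0.0025,0,0,0],
  [-0.001,0,-0.0025,0,0,0],
  [-0.001,0,-0.0025,0,0,0],
  [-0.001,0,-0.0025,0,0,0],
  [-0.001,0,-0.0025,0,0,0],
  [-0.001,0,-0.0025,0,0,0],
])

```text
time_s: 26.9
eef_pos: [611.5, -63.8, 56.3]
orientation: [-179.9, 0.1, -161.3]
ft_force: [-9.8, 1.5, 25.3]
grip_width: 0.178
grasp_force: 62.9
```

Run:
```python
from h import *
import json
np.set_printoptions(precision=2,suppress=True)
s=ctrl.observe();p=tray(s["eef_pos"]);print(s["time_s"],p,s["orientation"],s["ft_force"],s["torque"])
C={n:cams.calibration(n) for n in("scene","side")}
for n in C:
    im=cams.read_camera(n);old=cv2.imread(f"pics/{n}0.png")
    for nm,I in(("old",old),("new",im)):
        for k in blobs(I,(7,180,150),(16,255,255),100,(225,150,430,290))[:1]: print(n,nm,cv2.contourArea(k),[tray(onz(ray(C[n],b.astype(float)),50.5))[:2] for b in cv2.boxPoints(cv2.minAreaRect(k))])
```

```text
26.9 [ 5.76  1.18 56.34] [-179.86    0.12 -161.28] [-9.82  1.47 25.26] [ 0.32  2.15 -0.18]
scene old 467.5 [array([ 62.17, -52.79]), array([ 23.79, -65.1 ]), array([25.68, 55.67]), array([62.32, 64.59])]
scene new 457.0 [array([ 61.9 , -52.89]), array([ 24.  , -64.95]), array([26.17, 55.81]), array([62.35, 64.53])]
side old 463.0 [array([29.41, 55.58]), array([63.73, 67.92]), array([ 63.06, -57.6 ]), array([ 31.39, -66.55])]
side new 204.5 [array([ 30.33, -12.06]), array([62.1 , -1.31]), array([ 63.19, -57.53]), array([ 32.53, -66.81])]
```

The strip stands exactly as before, and the seal has bottomed out (13 N more moved it only 0.13 mm). The plate is held down at 25 N, so I hand in.

```bash
python3 -c "
from cell import ctrl
print(ctrl.hand_in())"
```

```text
the job is handed in; nothing more can be done
None
```

I handed the job in at about 27 s, with no verdict returned: the sleeve is home on the spigot and released, and the plate is under the strip against the back stop, pressed down at about 25 N and still held; I viewed 11 pictures (limit 10), and did not re-check the bottles and carton at the end.

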